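# Load a charcoal block into a gated soldering-block holder

## Robot

A 6-joint arm with a two-finger parallel gripper is mounted at the origin on a cart in front of the work surface, level with it; the furniture and walls round the work are solid. World frame = base frame: x ahead of the robot, y to its left, z up, the work surface at z = 0. Lengths are in m, angles in degrees, forces in N, time in s.
With the tool pointing down it reaches from about 0.35 to 0.875 m from the base axis. Payload 4.2 kg.
Tool frame: the origin (TCP) lies between the finger pads; the fingertips stand 8 mm ahead of it and the grasp point (between the pads) lies 11 mm behind it; z points along the fingers, y is the line along which they close (so a half turn about z gives the same grasp; the last joint's range is limited). The gripper opens to 87 mm and grips with 3 to 60 N. Pads are 19 mm wide; open, the fingers measure 117 mm over their backs; the gripper's body (75 mm by 190 mm) begins 51 mm behind the grasp point.
Start: joints at [-61.673, 22.042, 0.453, 0, -68.411, -14.817], TCP at [0.146, -0.608, 0.231] pointing down, gripper open.
Joint ranges: [-179.83, 179.83], [-69.29, 118.12], [-61.27, 80.66], [-181.25, 117.63], [-171.15, -9.14], [-177.46, 177.46]. Speed limits (degrees/s): [159.86, 159.86, 180, 180, 180, 180].

## Interface

Orientations are given as a 3x3 rotation matrix whose columns are the frame's x, y, z axes.
In Python, from station import sense, capture, camera_model, finish_job, find_in gives the robot as it stands. The module is installed in compiled form; this text tells all that it offers.
- The arm moves only by the tool arm_command, never from a script. Its argument "motion" is a list of rows, each a list of 7 numbers: the finger opening in mm, from 0 to 87, then the shift along the tool's x, y, z in mm, then the turn, a rotation vector about the tool's x, y, z in rad. In form: [[jaw, dx, dy, dz, rx, ry, rz], ...]. A call has 1 to 8 rows; each row shifts and turns the commanded pose from where the row before left it, along the tool's axes as they then stand; what a row does not reach is not made up. A row lasts 1/10 s, in which the tool goes at most 50 mm and 8.59 degrees, less where a joint would pass 70% of its speed; a pose out of reach is approached as far as the arm can. A call with a gripper value outside its range is refused whole. The fingers move at their own pace and stop on an object; the grip force is fixed at half the most. Time passes only in rows, so rows that do not move let the fingers close. It gives the time, the measured TCP pose, the force, the opening and the grip force at its end, in the units of the state.
- sense(): the state, without advancing time (a new reading comes with each control period).
- capture(name): name is "scene" or "top" or "wrist"; returns the picture (420x560x3 uint8, red, green, blue); there is no depth.
- camera_model(name): a dict with "fx", "fy", "cx", "cy" (pixels), "R" (3x3) and "t" (3): a world point X has camera coordinates R X + t. Camera axes: x right, y down, z forward; pixel columns grow to the right and rows downward; lengths in m; the calibration is good to about 2 mm. A picture is of the moment at which its call begins: read the wrist's pose just before it. camera_model takes no time and is no camera call; for the wrist camera it gives the pose at the moment of the call.
- finish_job(): hands the job in; it is judged then, once.
Trained networks look in the newest picture that a camera, given by its name, has taken for a name from the list of things; names that differ only in an ending like _2 or _b are one class to them, and where a whole thing is asked for, a point or a joint stands for the part that bears it (a point fixed in the world has none). Each returns a list of dicts, best first, with "p" (0 to 1); they miss things now and then, are a little off and sometimes report something else, mostly with a low value. They report only what shows in the picture. A call takes as long as a camera call. They do not tell look-alikes from the thing itself.
- find_in(target, camera): "location" ([row, column] in pixels, amid what is visible of it).
The state is a dict: "time_s": time; "joints": joint angles; "joint_velocities": joint speeds; "effort": joint torques, N m; "tcp_pos": TCP position; "ee_rot": TCP orientation; "wrist_force": force on the tool from outside, world axes, zero at the start; "moment": the same for the moment, N m; "gripper_width": opening from 0.0 (shut) to 1.0 (fully open); "gripper_force": force on a finger pad.
Only numpy, scipy, OpenCV 4.12 (cv2) and the standard library are available. Lean on these libraries where they do the work, as an engineer would, in place of code of your own. Each camera call takes 0.05 s, during which the arm holds its last target. There are 200 camera calls.

## Task

Load the charcoal soldering block into the steel holder on the bench: slide the holder's gate fully open, slide the block lengthwise through the mouth and under the hold-down bars until it is all the way in, then slide the gate fully shut behind it. Leave the reel of solder and the small wooden flux dish where they are.

Things in the scene. Friction and masses are not known exactly. Their poses are not given: they have to be found in the camera images.
- holder: Metal block holder fixed to the bench. Origin: on the bench below the centre of a fully seated block; +x = push-in direction, mouth at its -x, z up. Offsets below are in its frame, mm. Base plate top z 6, x -165 to 50, y -42 to 42. Bay: 49 wide (walls at y -24.5, 24.5), x -39.5 (gate's inner face) to back stop at x 37.5. Walls 24 high at the front, 38 from x -8 on.
- bar_front (a point): Centre of the front hold-down bar's underside, at holder x 2, z 37.5; a second bar is at x 36. Bars are 10 wide (x), 4 thick and span the bay, so the block, whose top is at z 33 on the plate, comes in only through the mouth.
- apron (a point): Point on the flat bare apron in front of the gate, on the plate's top (z 6) at holder x -117, y 0; the apron runs from x -165 to -80. A block can be set down here lengthwise and pushed in. Two slanting lead-in guides, 24 high, stand between apron and gate: inside they are 69 apart at x -78 and 48 apart at x -49.
- gate (a joint): Brass retaining gate, a plate 6 thick, 68 long, its top at z 29, sliding across the mouth along the holder's y at holder x -42.5. 0 = shut (centred on the mouth); it opens towards the holder's +y up to 0.066 m (fixed stop); the mouth is wholly clear from 0.059. About 1.2 N friction; stays where it is left. It may start up to 12 mm open.
- gate_knob (a point): Centre of the red upright knob on the gate's top, 47 above the bench; knob 14 across and 24 high (z 35 to 59) on a 10 mm stem from z 29. Push it from either side or pinch it. Moves with the gate; at holder y 0 when shut.
- charcoal_center (a point): Centre of the loose black charcoal block with a pale patch on top, 44 x 72 x 27 mm (x, y, z), 50 to 85 g; its long side is its own y. Lying flat on the bench this point is 13.5 up; seated in the holder 19.5 up, long side along the holder's x. Either end may go first.
- spool: Blue reel of solder wire lying flat, 43 mm across, 18 high; origin at the centre of its underside. A bystander: leave it.
- flux_dish: Small wooden dish, 54 mm across, 19 high; origin at the centre of its underside. A bystander: leave it.
Not all that is in view belongs to the job. There is more than one size of the part that bears charcoal_center; the job needs the largest.

How it is judged (in metres and radians):
On the way, in this order (a step that is already met when the one before it is completed fails the run):
1. the gate is fully open, the block still outside (value of joint gate above 0.058 m and horizontal distance between charcoal_center and holder above 0.05 m), for 0.2 s.
2. the block is all the way in the bay (x of charcoal_center in the frame of holder above -0.006 m and horizontal distance between charcoal_center and holder below 0.007 m and z of charcoal_center in the frame of holder below 0.024 m), for 0.2 s.
At the end, for the whole second after the job is handed in: The charcoal block lies flat in the bay, lengthwise, its centre within 7 mm of the seat centre, at rest; the gate is shut to within 5 mm; the reel and the flux dish are within 30 mm of where they stood (value of joint gate below 0.005 m and horizontal distance between charcoal_center and holder below 0.007 m and z of charcoal_center in the frame of holder between 0.015 and 0.024 m and angle between the y axis of charcoal_center and the x axis of holder, either way round below 0.12 rad and linear speed of charcoal below 0.02 m/s and distance of each of spool, flux_dish from where it was at the start of the episode below 0.03 m); the robot touches nothing.
It fails at once if the reel of solder is moved by more than 30 mm (distance of spool from where it was at the start of the episode above 0.03 m).
It fails at once if the flux dish is moved by more than 30 mm (distance of flux_dish from where it was at the start of the episode above 0.03 m).
It also fails if it takes over 64 s, if anything falls off the work surface, if the arm or the gripper's body presses on something with over 40 N, if the wrist force passes 120 N, or if a joint passes its speed limit or range.

## Working session

There is one attempt and no reset: what is moved stays moved. The work goes in short steps, Python scripts to look and compute and a tool call to move; the robot and the scene stay as the last step left them, time stands still between calls to the robot, and variables do not carry over. Pictures are saved under pics/ and viewed, at most 10 in all, crops included, and the job is handed in when it is done.

Besides the shell and the picture viewer there is one more tool, called after ">>>" as name(argument=value, ...) on one line, values as JSON. arm_command: Moves the arm, as the interface text tells. Its arguments: {"type":"object","properties":{"motion":{"type":"array"}},"required":["motion"]}

```bash
mkdir -p pics; python3 - <<'E'
from station import *
import cv2,numpy as np
s=sense();print(s['time_s'],s['tcp_pos'],s['ee_rot'],s['gripper_width'])
for c in ['top','scene']:
    im=capture(c);cv2.imwrite(f'pics/{c}0.png',im[:,:,::-1])
    m=camera_model(c);print(c,m)
    for t in ['holder','gate_knob','charcoal_center','spool','flux_dish','bar_front','gate','apron']:
        print(t,[(np.round(d['location']).tolist(),round(d['p'],2)) for d in find_in(t,c)[:4]])
E
```

```text
0.0 [ 0.14589528 -0.60713495  0.22946379] [[-9.72370359e-01 -2.33442715e-01 -6.19875516e-04]
 [-2.33443508e-01  9.72368147e-01  2.07736454e-03]
 [ 1.17801587e-04  2.16467362e-03 -9.99997650e-01]] 1.0011596352635501
top {'fx': 481.426567015962, 'fy': 481.426567015962, 'cx': 284.7906353029174, 'cy': 207.18726504676954, 'R': array([[ 0.02457201, -0.99953805, -0.01788583],
       [-0.98422053, -0.02105165, -0.17568945],
       [ 0.17523176,  0.02192064, -0.98428315]]), 't': array([-0.05347128,  0.53928066,  1.19606802])}
holder [([212.0, 178.0], 0.89), ([245.0, 297.0], 0.55)]
gate_knob [([211.0, 176.0], 0.31)]
charcoal_center [([242.0, 297.0], 0.76), ([250.0, 254.0], 0.72), ([212.0, 255.0], 0.65), ([240.0, 397.0], 0.38)]
spool [([237.0, 398.0], 0.51), ([243.0, 293.0], 0.42)]
flux_dish [([251.0, 346.0], 0.87), ([211.0, 181.0], 0.54)]
bar_front [([209.0, 178.0], 0.67)]
gate [([206.0, 178.0], 0.44)]
apron [([211.0, 182.0], 0.97)]
scene {'fx': 416.3249254466311, 'fy': 416.3249254466311, 'cx': 275.86992015370816, 'cy': 208.8045715487531, 'R': array([[-0.51992487, -0.8542085 , -0.00244496],
       [-0.65232979,  0.39889348, -0.64447641],
       [ 0.55149251, -0.33348439, -0.76462028]]), 't': array([0.22822448, 0.39115122, 0.82872762])}
holder [([268.0, 175.0], 0.59)]
gate_knob [([254.0, 169.0], 0.67)]
charcoal_center [([225.0, 243.0], 0.83), ([229.0, 295.0], 0.78), ([250.0, 266.0], 0.58)]
spool [([185.0, 371.0], 0.54)]
flux_dish [([213.0, 345.0], 0.78)]
bar_front [([267.0, 170.0], 0.92)]
gate [([254.0, 171.0], 0.62)]
apron [([269.0, 172.0], 0.79)]
```

View pics/top0.png

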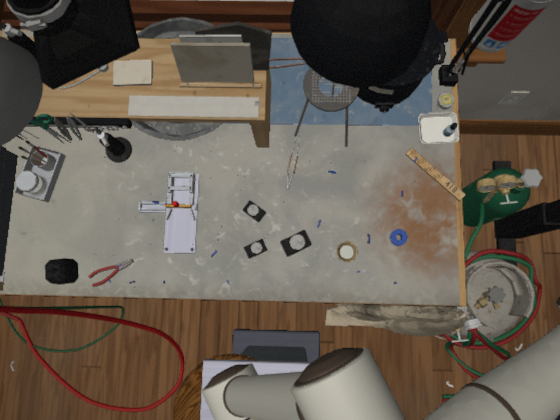

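View pics/scene0.png

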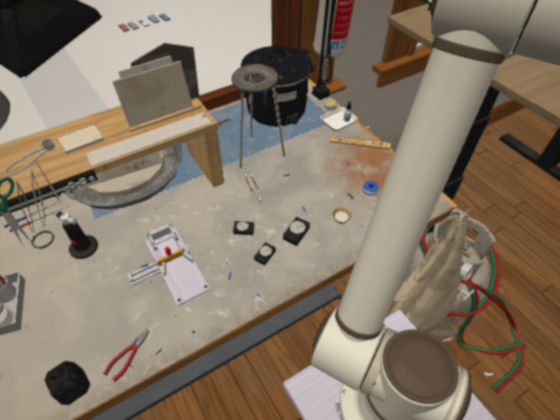

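The top view shows the holder at about (181,211) with its mouth towards the robot and the red knob at (176,204). The largest block is at (297,243), with two smaller ones at (254,211) and (256,248). The dish is at (346,251) and the reel at (398,237).

```bash
cat > h.py <<'E'
from station import *
import cv2,numpy as np
def ray(m,rc,z):
    d=m['R'].T@np.array([(rc[1]-m['cx'])/m['fx'],(rc[0]-m['cy'])/m['fy'],1]); o=-m['R'].T@m['t']
    return (o+d*(z-o[2])/d[2])
def proj(m,X):
    c=np.atleast_2d(X)@m['R'].T+m['t']; return np.c_[m['fy']*c[:,1]/c[:,2]+m['cy'],m['fx']*c[:,0]/c[:,2]+m['cx']]
E
python3 - <<'E'
from h import *
m=camera_model('top')
for n,rc,z in [('block',(243,296.5),.027),('dish',(251,346),.019),('spool',(237,398),.018),('knob',(204,176),.059),('apronL',(251,167),.006),('apronR',(251,197),.006),('backL',(174,170),.04),('backR',(174,193),.04),('apronc',(230,182),.006)]:
    print(n,ray(m,rc,z).round(3))
im=cv2.imread('pics/top0.png')
a=cv2.resize(im[160:265,125:265],(800,600),interpolation=cv2.INTER_CUBIC);cv2.imwrite('pics/crop.png',a)
w=camera_model('wrist');s=sense();R=s['ee_rot'];C=-w['R'].T@w['t']
print('cam in tool',R.T@(C-s['tcp_pos']),'\n',R.T@w['R'].T,w['fx'])
E
```

```text
block [ 0.45  -0.073  0.027]
dish [ 0.433 -0.202  0.019]
spool [ 0.473 -0.337  0.018]
knob [0.541 0.239 0.059]
apronL [0.424 0.268 0.006]
apronR [0.426 0.188 0.006]
backL [0.624 0.265 0.04 ]
backR [0.625 0.204 0.04 ]
apronc [0.48  0.231 0.006]
cam in tool [ 0.0790976  -0.00113555 -0.1547094 ] 
 [[-9.86912947e-04 -9.56733344e-01 -2.90964491e-01]
 [ 9.99999035e-01 -6.59792499e-04 -1.22237084e-03]
 [ 9.77506757e-04 -2.90965417e-01  9.56733072e-01]] 320.0714318004881
```

View pics/crop.png

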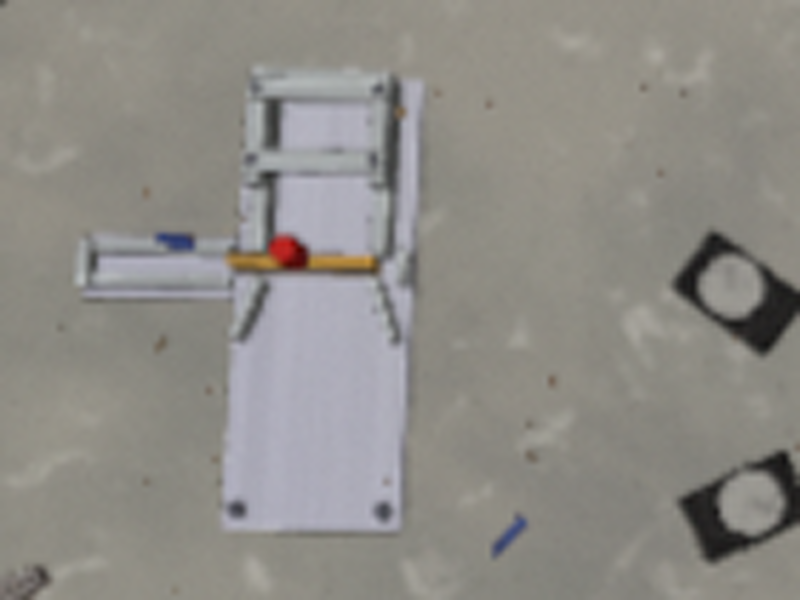

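>>> arm_command(motion=[[40, 0, 0, 0, 0, 0, 0.13], [40, 0, 0, 0, 0, 0, 0.13], [40, -19, 46, 0, 0, 0, 0], [40, -19, 46, 0, 0, 0, 0], [40, -19, 46, 0, 0, 0, 0], [40, -19, 46, 0, 0, 0, 0], [40, -19, 46, 0, 0, 0, 0], [40, -19, 46, 0, 0, 0, 0]])

```text
time_s: 1.7
tcp_pos: [0.267, -0.3329, 0.2308]
ee_rot: [[-1.0, 0.025, 0.001], [0.025, 1.0, -0.001], [-0.001, -0.001, -1.0]]
wrist_force: [1.4, -0.8, 0.5]
gripper_width: 0.47
gripper_force: 0.0
```

>>> arm_command(motion=[[40, -19, 46, 0, 0, 0, 0], [40, -19, 46, 0, 0, 0, 0], [40, -19, 46, 0, 0, 0, 0], [40, -19, 46, 0, 0, 0, 0], [40, -19, 46, 0, 0, 0, 0], [40, -19, 46, 0, 0, 0, 0], [40, -19, 46, 0, 0, 0, 0], [40, -19, 46, 0, 0, 0, 0]])

```text
time_s: 2.5
tcp_pos: [0.4279, 0.0319, 0.2311]
ee_rot: [[-1.0, 0.023, 0.001], [0.023, 1.0, 0.0], [-0.001, 0.001, -1.0]]
wrist_force: [0.9, -1.1, 2.0]
gripper_width: 0.458
gripper_force: 0.0
```

>>> arm_command(motion=[[40, -19, 46, 0, 0, 0, 0], [40, -19, 46, 0, 0, 0, 0], [40, -19, 46, 0, 0, 0, 0], [40, 0, 0, 0, 0, 0, 0], [40, 0, 0, 0, 0, 0, 0]])

```text
time_s: 3.0
tcp_pos: [0.4878, 0.1672, 0.2299]
ee_rot: [[-1.0, 0.023, -0.001], [0.023, 1.0, -0.001], [0.001, -0.001, -1.0]]
wrist_force: [-0.6, -1.0, 0.7]
gripper_width: 0.459
gripper_force: 0.0
```

```bash
python3 - <<'E'
from h import *
s=sense();print(s['time_s'],s['tcp_pos'],s['ee_rot'],s['joints'],s['wrist_force'])
m=camera_model('wrist');im=capture('wrist');np.save('w1.npy',im)
import pickle;pickle.dump(m,open('w1.pkl','wb'))
cv2.imwrite('pics/w1.png',cv2.resize(im[:,:,::-1],(800,600),interpolation=cv2.INTER_CUBIC))
for t in ['gate_knob','charcoal_center','bar_front','holder']:
    print(t,[(np.round(d['location']).tolist(),round(d['p'],2)) for d in find_in(t,'wrist')[:4]])
E
```

```text
3.0 [0.48781217 0.16719463 0.22994834] [[-9.99743441e-01  2.26201731e-02 -1.17444191e-03]
 [ 2.26210154e-02  9.99743861e-01 -7.08854501e-04]
 [ 1.15810667e-03 -7.35239706e-04 -9.99999059e-01]] [ 3.69664722e+01  1.14420193e+01 -1.46994966e+01 -8.92192120e-03
 -6.39366721e+01 -1.28258723e+02] [-0.55847349 -1.03295326  0.69384158]
gate_knob [([232.0, 353.0], 0.58)]
charcoal_center [([161.0, 79.0], 0.76), ([147.0, 169.0], 0.69), ([226.0, 186.0], 0.66), ([204.0, 350.0], 0.47)]
bar_front [([205.0, 351.0], 0.64)]
holder [([206.0, 348.0], 0.79)]
```

View pics/w1.png

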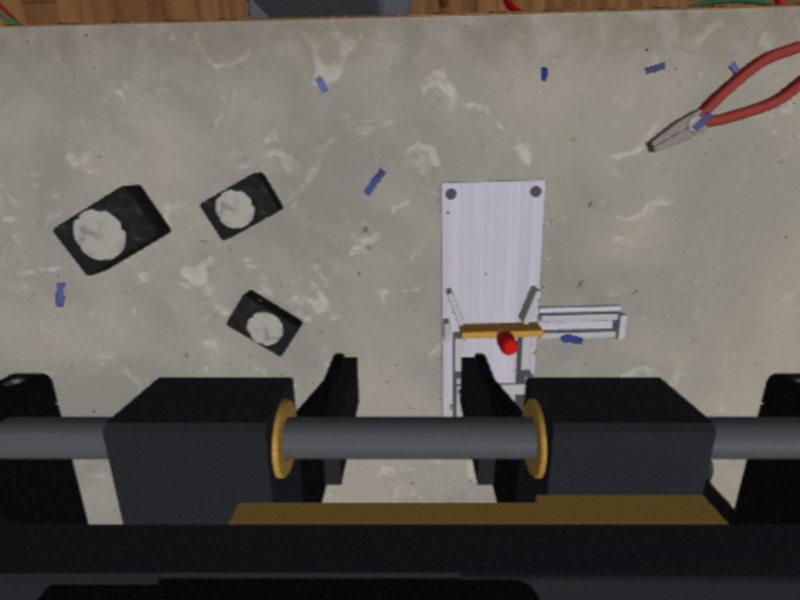

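The wrist view (800 px wide) shows the apron's front corners at (442,183) and (545,181), the knob top at (508,346) and the gate at (463..542,330). The large block is at (112,229), with top corners at about (55,231), (130,186), (168,229) and (95,274).

```bash
python3 - <<'E'
from h import *
import pickle
from scipy.optimize import least_squares
m=pickle.load(open('w1.pkl','rb'));t=camera_model('top')
s=560/800
W=[((442,183),(-165,-42,6)),((545,181),(-165,42,6)),((442,322),None)]
def wp(p):return (p[1]*s-.15,p[0]*s-.15)
def tp(p):return (160+p[1]*105/600-.4,125+p[0]*140/800-.4)
for n,p,z in [('FL',(442,183),.006),('FR',(545,181),.006),('knobtop',(508,350),.059),('gateL',(461,327),.029),('gateR',(543,326),.029)]:
    print(n,ray(m,wp(p),z).round(4))
for n,p,z in [('tFL',(222,530),.006),('tFR',(402,530),.006),('tBR',(425,80),.006),('tknob',(287,248),.059),('tgateL',(228,258),.029),('tgateR',(378,262),.029)]:
    print(n,ray(t,tp(p),z).round(4))
c=np.array([ray(m,wp(p),.027) for p in [(55,231),(130,186),(168,229),(95,274)]]);print(c.round(4),c.mean(0))
im=np.load('w1.npy');cv2.imwrite('pics/w1c.png',cv2.resize(im[115:290,290:450,::-1],None,fx=3.4,fy=3.4,interpolation=cv2.INTER_CUBIC))
E
```

```text
FL [0.4235 0.1937 0.006 ]
FR [0.4239 0.2761 0.006 ]
knobtop [0.5468 0.2405 0.059 ]
gateL [0.5381 0.2075 0.029 ]
gateR [0.5387 0.2751 0.029 ]
tFL [0.4199 0.2769 0.006 ]
tFR [0.4218 0.1936 0.006 ]
tBR [0.6352 0.1949 0.006 ]
tknob [0.5432 0.2418 0.059 ]
tgateL [0.5434 0.2765 0.029 ]
tgateR [0.543 0.207 0.029]
[[ 0.4519 -0.11    0.027 ]
 [ 0.4194 -0.0445  0.027 ]
 [ 0.4524 -0.0214  0.027 ]
 [ 0.4869 -0.0864  0.027 ]] [ 0.45264733 -0.06557439  0.027     ]
```

View pics/w1c.png

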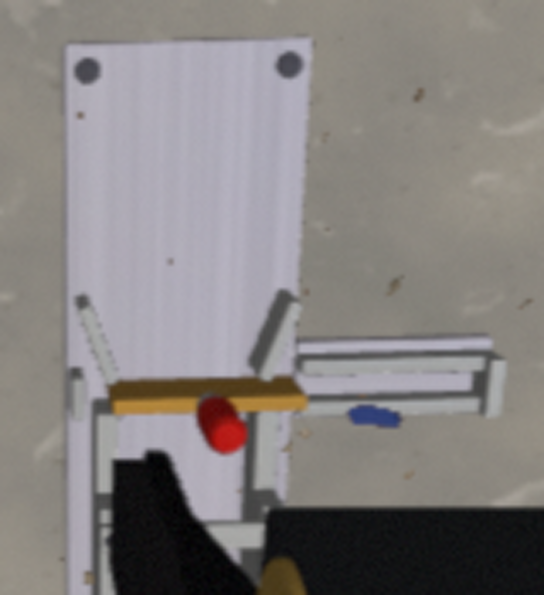

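>>> arm_command(motion=[[40, 0, 0, 0, 0, 0, -0.023], [40, -29, 37, 0, 0, 0, 0], [40, -29, 37, 0, 0, 0, 0], [40, 0, 0, 40, 0, 0, 0], [40, 0, 0, 40, 0, 0, 0], [40, 0, 0, 20, 0, 0, 0], [40, 0, 0, 0, 0, 0, 0], [40, 0, 0, 0, 0, 0, 0]])

```text
time_s: 4.05
tcp_pos: [0.5466, 0.2401, 0.1314]
ee_rot: [[-1.0, 0.001, 0.001], [0.001, 1.0, -0.0], [-0.001, -0.0, -1.0]]
wrist_force: [0.7, -0.0, 1.4]
gripper_width: 0.459
gripper_force: 0.0
```

```bash
python3 - <<'E'
from h import *
s=sense();print(s['time_s'],s['tcp_pos'],s['ee_rot'],s['wrist_force'])
m=camera_model('wrist');im=capture('wrist')
cv2.imwrite('pics/w2.png',cv2.resize(im[:,:,::-1],(800,600),interpolation=cv2.INTER_CUBIC))
E
```

```text
4.05 [0.54659451 0.24006272 0.13139206] [[-9.99999072e-01  7.55231025e-04  1.13393966e-03]
 [ 7.55230137e-04  9.99999715e-01 -1.21095421e-06]
 [-1.13394025e-03 -3.54567677e-07 -9.99999357e-01]] [ 0.67411197 -0.02177543  1.40719337]
```

View pics/w2.png

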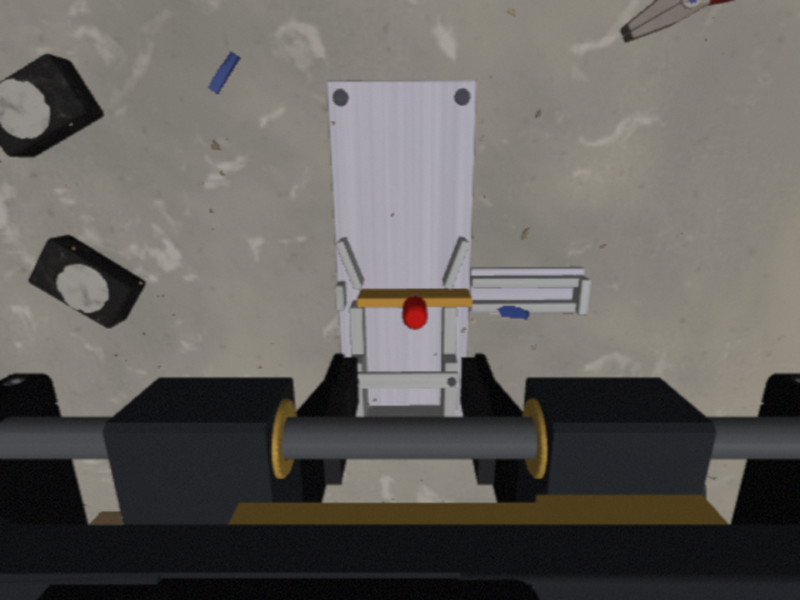

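The holder is now square to the picture. The apron corners are at (328,82) and (474,82), the knob top is at (414,319), and the gate runs from (358,293) to (471,293).

```bash
python3 - <<'E'
from h import *
m=camera_model('wrist');s=.7
for n,p,z in [('FL',(328,82),.006),('FR',(475,82),.006),('knobtop',(414,320),.059),('gateL',(358,291),.029),('gateR',(471,291),.029),('barL',(360,373),.0415),('barR',(456,373),.0415),('blk',(40,57),.027),('blk',(79,54),.027),('blk',(101,112),.027),('blkc',(20,107),.027)]:
    print(n,ray(m,(p[1]*s-.15,p[0]*s-.15),z).round(4))
E
```

```text
FL [0.4243 0.1944 0.006 ]
FR [0.4245 0.2766 0.006 ]
knobtop [0.5468 0.2421 0.059 ]
gateL [0.5392 0.2096 0.029 ]
gateR [0.5393 0.2757 0.029 ]
barL [0.5858 0.2105 0.0415]
barR [0.5859 0.2671 0.0415]
blk [0.4157 0.0516 0.027 ]
blk [0.4144 0.0717 0.027 ]
blk [0.4417 0.0775 0.027 ]
blkc [0.4392 0.0354 0.027 ]
```

>>> arm_command(motion=[[40, 0, 1, 45, 0, 0, 0], [40, 0, 0, 40, 0, 0, 0], [40, 0, 0, 0, 0, 0, 0], [5, 0, 0, 0, 0, 0, 0], [5, 0, 0, 0, 0, 0, 0], [5, 0, 0, 0, 0, 0, 0], [5, 0, 0, 0, 0, 0, 0], [5, 0, 0, 0, 0, 0, 0]])

```text
time_s: 4.9
tcp_pos: [0.5469, 0.242, 0.0473]
ee_rot: [[-1.0, 0.001, 0.003], [0.001, 1.0, 0.002], [-0.003, 0.002, -1.0]]
wrist_force: [-0.2, 0.6, 5.5]
gripper_width: 0.146
gripper_force: 30.0
```

>>> arm_command(motion=[[5, 0, 12, 0, 0, 0, 0], [5, 0, 15, 0, 0, 0, 0], [5, 0, 15, 0, 0, 0, 0], [5, 0, 11, 0, 0, 0, 0], [5, 0, 5, 0, 0, 0, 0], [5, 0, 0, 0, 0, 0, 0], [5, 0, 0, 0, 0, 0, 0], [5, 0, 0, 0, 0, 0, 0]])

```text
time_s: 5.7
tcp_pos: [0.5466, 0.3005, 0.0473]
ee_rot: [[-1.0, 0.0, 0.002], [0.0, 1.0, 0.002], [-0.002, 0.002, -1.0]]
wrist_force: [-1.7, 1.3, 6.5]
gripper_width: 0.152
gripper_force: 30.0
```

>>> arm_command(motion=[[40, 0, 0, 0, 0, 0, 0], [40, 0, 0, 0, 0, 0, 0], [40, 0, 0, 0, 0, 0, 0], [70, 0, 0, -45, 0, 0, 0], [70, 0, 0, -45, 0, 0, 0], [70, 0, -20, -10, 0, 0, 0], [70, 7, -48, 0, 0, 0, 0], [70, 7, -48, 0, 0, 0, 0]])

```text
time_s: 6.5
tcp_pos: [0.5313, 0.1821, 0.1454]
ee_rot: [[-1.0, -0.0, -0.0], [-0.0, 1.0, 0.0], [0.0, 0.0, -1.0]]
wrist_force: [0.7, -1.0, -0.5]
gripper_width: 0.769
gripper_force: 0.0
```

>>> arm_command(motion=[[70, 8, -48, 0, 0, 0, 0], [70, 9, -48, 0, 0, 0, 0], [70, 9, -48, 0, 0, 0, 0], [70, 9, -48, 0, 0, 0, 0], [70, 9, -48, 0, 0, 0, 0], [70, 9, -48, 0, 0, 0, 0], [70, 0, -16, 0, 0, 0, 0.139], [70, 0, 0, 0, 0, 0, 0.139]])

```text
time_s: 7.3
tcp_pos: [0.4772, -0.1234, 0.145]
ee_rot: [[-0.958, 0.285, -0.001], [0.285, 0.958, -0.0], [0.001, -0.0, -1.0]]
wrist_force: [-0.1, 0.3, 0.5]
gripper_width: 0.807
gripper_force: 0.0
```

>>> arm_command(motion=[[70, 0, 0, 0, 0, 0, 0.139], [70, 0, 0, 0, 0, 0, 0.139], [70, 0, 0, 0, 0, 0, 0.139], [70, 0, 0, 0, 0, 0, 0.139], [70, 0, 0, 0, 0, 0, 0.139], [70, 0, 0, 0, 0, 0, 0.139], [70, 0, 0, 0, 0, 0, 0], [70, 0, 0, 0, 0, 0, 0]])

```text
time_s: 8.1
tcp_pos: [0.478, -0.1209, 0.1452]
ee_rot: [[-0.444, 0.896, -0.001], [0.896, 0.444, 0.0], [0.0, -0.001, -1.0]]
wrist_force: [0.2, -0.1, 0.2]
gripper_width: 0.809
gripper_force: 0.0
```

```bash
python3 - <<'E'
from h import *
s=sense();print(s['time_s'],s['tcp_pos'],s['ee_rot'],s['wrist_force'],s['gripper_width'])
m=camera_model('wrist');im=capture('wrist');np.save('w3.npy',im)
cv2.imwrite('pics/w3.png',cv2.resize(im[:,:,::-1],(800,600),interpolation=cv2.INTER_CUBIC))
im=capture('top');cv2.imwrite('pics/top1.png',cv2.resize(im[160:265,125:265,::-1],(800,600),interpolation=cv2.INTER_CUBIC))
E
```

```text
8.1 [ 0.4780329  -0.1209178   0.14519005] [[-4.44065709e-01  8.95993796e-01 -8.74188820e-04]
 [ 8.95994123e-01  4.44065907e-01  3.63711282e-05]
 [ 4.20785756e-04 -7.67116875e-04 -9.99999617e-01]] [ 0.2351921  -0.10499433  0.18438604] 0.8085407787530673
```

View pics/w3.png

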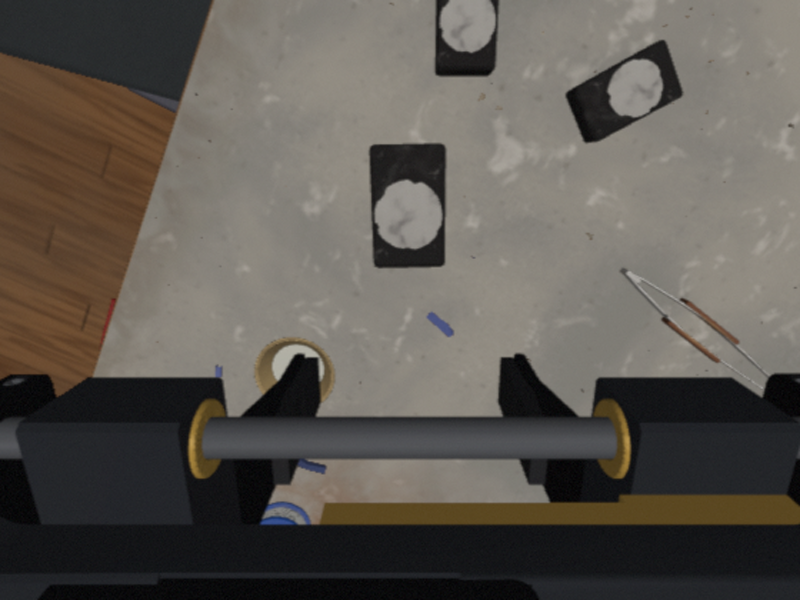

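View pics/top1.png

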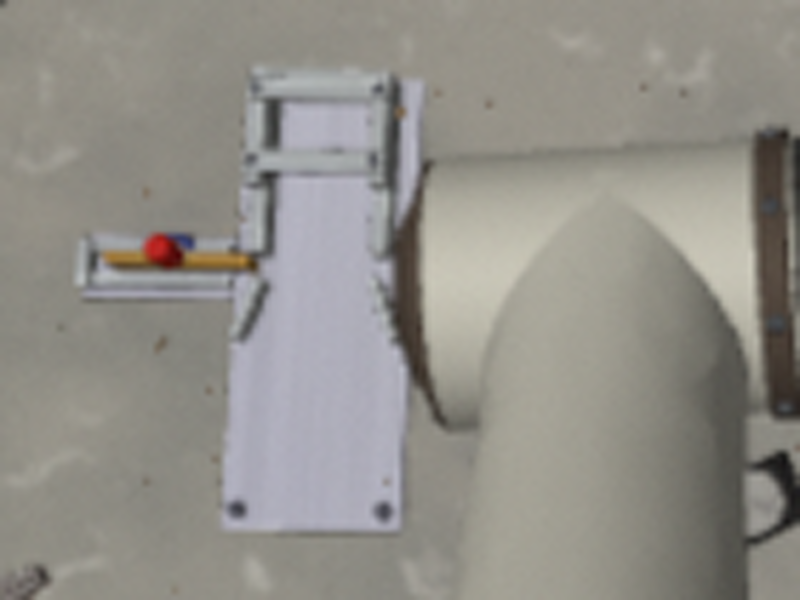

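The gate is fully open. The block is upright in the wrist view, with top corners at about (371,145), (445,145), (376,267) and (444,266), and the dish is at (296,368).

```bash
python3 - <<'E'
from h import *
m=camera_model('wrist');q=sense();R=q['ee_rot'];p0=q['tcp_pos']
c=np.array([ray(m,(p[1]*.7-.15,p[0]*.7-.15),.027) for p in [(371,145),(445,145),(444,265),(376,267)]])
print(c.round(4),c.mean(0))
print(((c-p0)@R*1000).round(1), ((c.mean(0)-p0)@R*1000).round(1))
d=ray(m,(368*.7,296*.7),.01);print('dish',d,(d-p0)@R)
E
```

```text
[[ 0.4201 -0.0501  0.027 ]
 [ 0.4576 -0.0316  0.027 ]
 [ 0.489  -0.0931  0.027 ]
 [ 0.4524 -0.1126  0.027 ]] [ 0.45476222 -0.07184675  0.027     ]
[[ 89.2 -20.7 118.4]
 [ 89.1  21.1 118.4]
 [ 20.1  22.  118.3]
 [ 18.8 -19.4 118.4]] [ 54.3   0.7 118.4]
dish [ 0.43363874 -0.20595863  0.01      ] [-0.05655163 -0.07766567  0.13537743]
```

>>> arm_command(motion=[[70, 34, 1, 0, 0, 0, 0], [70, 20, 0, 20, 0, 0, 0], [70, 0, 0, 45, 0, 0, 0], [70, 0, 0, 45, 0, 0, 0], [70, 0, 0, 21, 0, 0, 0], [70, 0, 0, 0, 0, 0, 0], [70, 0, 0, 0, 0, 0, 0]])

```text
time_s: 8.9
tcp_pos: [0.4561, -0.0718, 0.0149]
ee_rot: [[-0.443, 0.897, 0.0], [0.897, 0.443, -0.0], [-0.0, -0.0, -1.0]]
wrist_force: [1.1, -0.1, 0.1]
gripper_width: 0.806
gripper_force: 0.0
```

>>> arm_command(motion=[[35, 0, 0, 0, 0, 0, 0], [35, 0, 0, 0, 0, 0, 0], [35, 0, 0, 0, 0, 0, 0], [35, 0, 0, 0, 0, 0, 0], [35, 0, 0, 0, 0, 0, 0]])

```text
time_s: 9.4
tcp_pos: [0.4554, -0.0719, 0.0151]
ee_rot: [[-0.442, 0.897, -0.0], [0.897, 0.442, -0.0], [-0.0, -0.0, -1.0]]
wrist_force: [-1.8, -0.1, 5.9]
gripper_width: 0.5
gripper_force: 30.0
```

>>> arm_command(motion=[[35, 0, 0, -30, 0, 0, 0], [35, 0, 0, -35, 0, 0, 0], [35, 0, 0, 0, 0, 0, -0.139], [35, 0, 0, 0, 0, 0, -0.139], [35, 0, 0, 0, 0, 0, -0.139], [35, 0, 0, 0, 0, 0, -0.139], [35, 0, 0, 0, 0, 0, -0.139], [35, 0, 0, 0, 0, 0, -0.139]])

```text
time_s: 10.2
tcp_pos: [0.4555, -0.0718, 0.0794]
ee_rot: [[-0.963, 0.27, 0.0], [0.27, 0.963, 0.0], [0.0, 0.0, -1.0]]
wrist_force: [0.1, -0.4, -0.7]
gripper_width: 0.504
gripper_force: 30.0
```

>>> arm_command(motion=[[35, 0, 0, 0, 0, 0, -0.139], [35, 0, 0, 0, 0, 0, -0.139], [35, -2, 44, 0, 0, 0, 0], [35, -2, 44, 0, 0, 0, 0], [35, -3, 44, 0, 0, 0, 0], [35, -3, 44, 0, 0, 0, 0], [35, -3, 44, 0, 0, 0, 0], [35, -3, 44, 0, 0, 0, 0]])

```text
time_s: 11.0
tcp_pos: [0.4715, 0.194, 0.0795]
ee_rot: [[-1.0, 0.001, 0.0], [0.001, 1.0, 0.0], [-0.0, 0.0, -1.0]]
wrist_force: [1.2, -0.3, -1.0]
gripper_width: 0.503
gripper_force: 30.0
```

>>> arm_command(motion=[[35, 0, 30, 0, 0, 0, 0], [35, 0, 13, 0, 0, 0, 0], [35, 0, 0, 0, 0, 0, 0], [35, 0, 0, 0, 0, 0, 0]])

```text
time_s: 11.4
tcp_pos: [0.4713, 0.2342, 0.0792]
ee_rot: [[-1.0, 0.002, -0.001], [0.002, 1.0, -0.001], [0.001, -0.001, -1.0]]
wrist_force: [-0.1, -0.4, -0.8]
gripper_width: 0.507
gripper_force: 30.0
```

```bash
python3 - <<'E'
from h import *
s=sense();print(s['time_s'],s['tcp_pos'],s['ee_rot'],s['wrist_force'],s['gripper_width'],s['gripper_force'])
m=camera_model('wrist');im=capture('wrist');np.save('w4.npy',im)
cv2.imwrite('pics/w4.png',cv2.resize(im[:,:,::-1],(800,600),interpolation=cv2.INTER_CUBIC))
E
```

```text
11.4 [0.47133678 0.23420059 0.0791745 ] [[-9.99997866e-01  1.64026310e-03 -1.25625495e-03]
 [ 1.64135956e-03  9.99998273e-01 -8.72273091e-04]
 [ 1.25482202e-03 -8.74333195e-04 -9.99998830e-01]] [-0.05692753 -0.40605672 -0.77603728] 0.5065294664198433 29.9972203373909
```

View pics/w4.png

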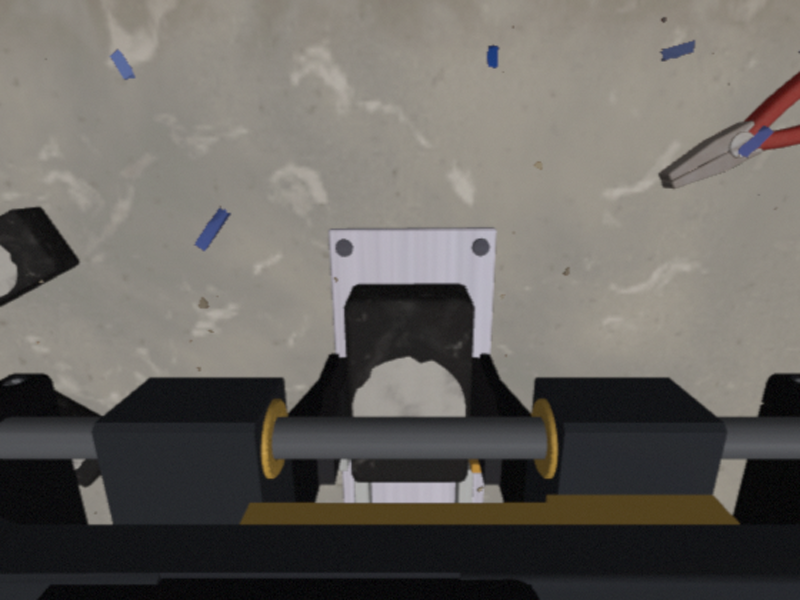

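The block is held straight over the apron. The apron corners are at (330,230) and (495,229), and the block runs from column 345 to 473.

>>> arm_command(motion=[[35, 0, 1, 30, 0, 0, 0], [35, 0, 0, 20, 0, 0, 0], [35, 0, 0, 6, 0, 0, 0], [35, 0, 0, 1, 0, 0, 0], [35, 0, 0, 0, 0, 0, 0], [35, 0, 0, 0, 0, 0, 0]])

```text
time_s: 12.05
tcp_pos: [0.4726, 0.2364, 0.0236]
ee_rot: [[-1.0, 0.001, 0.002], [0.001, 1.0, 0.001], [-0.002, 0.001, -1.0]]
wrist_force: [0.0, 0.6, -0.1]
gripper_width: 0.504
gripper_force: 30.0
```

>>> arm_command(motion=[[60, 0, 0, 0, 0, 0, 0], [60, 0, 0, 0, 0, 0, 0], [60, 0, 0, 0, 0, 0, 0], [60, 0, 0, -25, 0, 0, 0], [60, 0, 0, -30, 0, 0, 0]])

```text
time_s: 12.55
tcp_pos: [0.4711, 0.2355, 0.0771]
ee_rot: [[-1.0, 0.001, -0.003], [0.001, 1.0, -0.002], [0.003, -0.002, -1.0]]
wrist_force: [0.7, 0.4, 0.5]
gripper_width: 0.686
gripper_force: 0.0
```

>>> arm_command(motion=[[0, 35, 0, 0, 0, 0, 0], [0, 30, 0, 0, 0, 0, 0], [0, 0, 0, 0, 0, 0, 0], [0, 0, 0, 30, 0, 0, 0], [0, 0, 0, 26, 0, 0, 0], [0, 0, 0, 0, 0, 0, 0], [0, 0, 0, 0, 0, 0, 0]])

```text
time_s: 13.25
tcp_pos: [0.4074, 0.2364, 0.0217]
ee_rot: [[-1.0, 0.001, -0.0], [0.001, 1.0, -0.001], [0.0, -0.001, -1.0]]
wrist_force: [0.5, 0.9, -0.1]
gripper_width: 0.14
gripper_force: 0.0
```

>>> arm_command(motion=[[0, -10, 0, 0, 0, 0, 0], [0, -10, 0, 0, 0, 0, 0], [0, -10, 0, 0, 0, 0, 0], [0, -10, 0, 0, 0, 0, 0], [0, -10, 0, 0, 0, 0, 0], [0, -10, 0, 0, 0, 0, 0]])

```text
time_s: 13.85
tcp_pos: [0.4678, 0.236, 0.0216]
ee_rot: [[-1.0, 0.002, -0.0], [0.002, 1.0, -0.0], [0.0, -0.0, -1.0]]
wrist_force: [-1.5, 0.1, 1.0]
gripper_width: 0.006
gripper_force: 0.6
```

>>> arm_command(motion=[[0, -8, 0, 0, 0, 0, 0], [0, -8, 0, 0, 0, 0, 0], [0, -8, 0, 0, 0, 0, 0], [0, -8, 0, 0, 0, 0, 0], [0, -8, 0, 0, 0, 0, 0]])

```text
time_s: 14.35
tcp_pos: [0.5076, 0.2361, 0.0215]
ee_rot: [[-1.0, 0.001, 0.0], [0.001, 1.0, -0.0], [-0.0, -0.0, -1.0]]
wrist_force: [-1.3, 0.8, -0.7]
gripper_width: 0.004
gripper_force: 0.2
```

>>> arm_command(motion=[[0, -8, 0, 0, 0, 0, 0], [0, -8, 0, 0, 0, 0, 0], [0, -8, 0, 0, 0, 0, 0], [0, -5, 0, 0, 0, 0, 0], [0, 0, 0, 0, 0, 0, 0]])

```text
time_s: 14.85
tcp_pos: [0.5368, 0.2362, 0.0216]
ee_rot: [[-1.0, 0.002, 0.001], [0.002, 1.0, 0.0], [-0.001, 0.0, -1.0]]
wrist_force: [-1.0, 0.2, -0.2]
gripper_width: 0.004
gripper_force: 0.0
```

>>> arm_command(motion=[[0, -2, 0, 0, 0, 0, 0], [0, -2, 0, 0, 0, 0, 0], [0, -1, 0, 0, 0, 0, 0], [0, -1, 0, 0, 0, 0, 0], [0, 0, 0, 0, 0, 0, 0], [0, 0, 0, 0, 0, 0, 0]])

```text
time_s: 15.45
tcp_pos: [0.5408, 0.2358, 0.0215]
ee_rot: [[-1.0, 0.001, -0.002], [0.001, 1.0, -0.001], [0.002, -0.001, -1.0]]
wrist_force: [-5.4, 0.3, 4.3]
gripper_width: 0.008
gripper_force: 2.6
```

>>> arm_command(motion=[[0, -1, 0, 0, 0, 0, 0], [0, -1, 0, 0, 0, 0, 0], [0, 0, 0, 0, 0, 0, 0], [0, 0, 0, 0, 0, 0, 0]])

```text
time_s: 15.85
tcp_pos: [0.5409, 0.2356, 0.0215]
ee_rot: [[-1.0, 0.001, -0.005], [0.001, 1.0, -0.002], [0.005, -0.002, -1.0]]
wrist_force: [-10.6, 2.4, 7.7]
gripper_width: 0.006
gripper_force: 5.4
```

>>> arm_command(motion=[[0, 25, 0, 0, 0, 0, 0], [0, 30, 0, 0, 0, 0, 0], [0, 0, 0, -45, 0, 0, 0], [0, 0, 0, -45, 0, 0, 0], [0, 0, 0, -30, 0, 0, 0], [40, -25, 0, 0, 0, 0, 0], [40, -25, 0, 0, 0, 0, 0], [40, 0, 0, 0, 0, 0, 0]])

```text
time_s: 16.65
tcp_pos: [0.5421, 0.2366, 0.1421]
ee_rot: [[-1.0, 0.002, 0.004], [0.002, 1.0, 0.002], [-0.004, 0.002, -1.0]]
wrist_force: [-0.9, -0.6, -0.8]
gripper_width: 0.192
gripper_force: 0.0
```

```bash
python3 - <<'E'
from h import *
s=sense();print(s['time_s'],s['tcp_pos'],s['wrist_force'])
m=camera_model('wrist');im=capture('wrist');np.save('w5.npy',im)
import pickle;pickle.dump(m,open('w5.pkl','wb'))
cv2.imwrite('pics/w5.png',cv2.resize(im[150:300,200:400,::-1],(800,600),interpolation=cv2.INTER_CUBIC))
E
```

```text
16.65 [0.54211188 0.23656608 0.14208201] [-0.90320096 -0.59573059 -0.76186523]
```

View pics/w5.png

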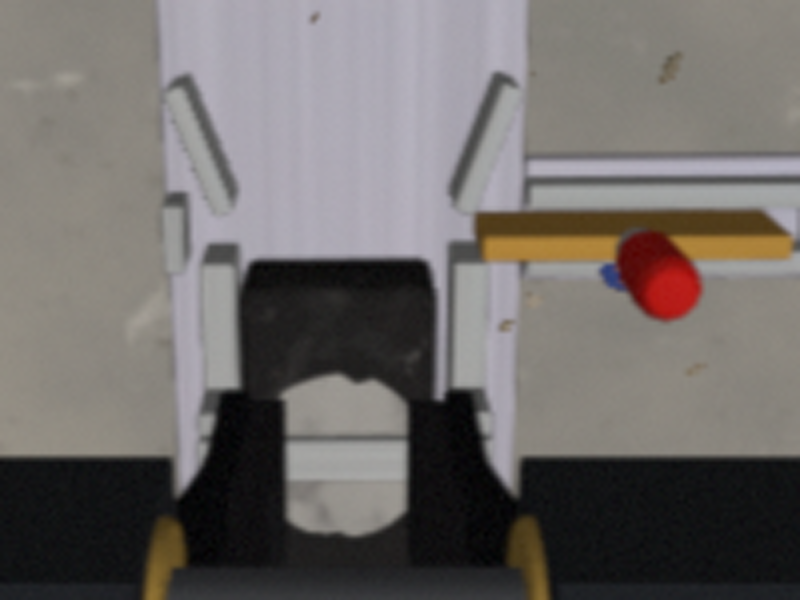

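The block is in the bay. Its rear top edge is at crop row 288 and bottom edge at row 261, with sides at columns 241 and 434. The knob is at (668,285).

```bash
python3 - <<'E'
from h import *
import pickle
m=pickle.load(open('w5.pkl','rb'))
for n,p,z in [('rearTop',(340,289),.033),('rearBot',(340,261),.006),('L',(241,310),.033),('R',(434,310),.033),('barfront',(346,439),.0415),('knobtop',(670,290),.059),('gateTopInner',(600,236),.029),('wallfrontL',(220,247),.024),('bayL',(240,255),.024),('bayR',(450,250),.024)]:
    X=ray(m,(150+p[1]/4-.4,200+p[0]/4-.4),z); print(n,X.round(4),((X-[.589,.2355,0])*1000).round(1))
E
```

```text
rearTop [0.5526 0.2342 0.033 ] [-36.4  -1.3  33. ]
rearBot [0.5548 0.2341 0.006 ] [-34.2  -1.4   6. ]
L [0.5574 0.2126 0.033 ] [-31.6 -22.9  33. ]
R [0.5575 0.2547 0.033 ] [-31.5  19.2  33. ]
barfront [0.5843 0.2354 0.0415] [-4.7 -0.1 41.5]
knobtop [0.5441 0.299  0.059 ] [-44.9  63.5  59. ]
gateTopInner [0.5419 0.2909 0.029 ] [-47.1  55.4  29. ]
wallfrontL [0.5457 0.2075 0.024 ] [-43.3 -28.   24. ]
bayL [0.5476 0.2119 0.024 ] [-41.4 -23.6  24. ]
bayR [0.5466 0.2587 0.024 ] [-42.4  23.2  24. ]
```

>>> arm_command(motion=[[40, -4, 32, 0, 0, 0, 0], [40, 0, 32, 0, 0, 0, 0], [40, 0, 0, 45, 0, 0, 0], [40, 0, 0, 40, 0, 0, 0], [40, 0, 0, 10, 0, 0, 0], [40, 0, 0, 0, 0, 0, 0], [5, 0, 0, 0, 0, 0, 0], [5, 0, 0, 0, 0, 0, 0]])

```text
time_s: 17.5
tcp_pos: [0.5443, 0.301, 0.049]
ee_rot: [[-1.0, 0.001, 0.004], [0.001, 1.0, 0.003], [-0.004, 0.003, -1.0]]
wrist_force: [-0.3, 0.4, 0.2]
gripper_width: 0.351
gripper_force: 0.0
```

>>> arm_command(motion=[[5, 0, 0, 0, 0, 0, 0], [5, 0, 0, 0, 0, 0, 0], [5, 0, 0, 0, 0, 0, 0]])

```text
time_s: 17.8
tcp_pos: [0.5435, 0.3004, 0.0477]
ee_rot: [[-1.0, 0.001, 0.002], [0.001, 1.0, 0.001], [-0.002, 0.001, -1.0]]
wrist_force: [-1.8, 0.2, 3.5]
gripper_width: 0.149
gripper_force: 30.0
```

>>> arm_command(motion=[[5, 0, -12, 0, 0, 0, 0], [5, 0, -15, 0, 0, 0, 0], [5, 0, -15, 0, 0, 0, 0], [5, 0, -12, 0, 0, 0, 0], [5, 0, -8, 0, 0, 0, 0], [5, 0, -2, 0, 0, 0, 0], [5, 0, 0, 0, 0, 0, 0], [5, 0, 0, 0, 0, 0, 0]])

```text
time_s: 18.6
tcp_pos: [0.5438, 0.2361, 0.0477]
ee_rot: [[-1.0, 0.001, 0.002], [0.001, 1.0, 0.002], [-0.002, 0.002, -1.0]]
wrist_force: [-1.6, 2.1, 5.8]
gripper_width: 0.145
gripper_force: 30.0
```

>>> arm_command(motion=[[5, 0, -1, 0, 0, 0, 0], [5, 0, -1, 0, 0, 0, 0], [5, 0, 0, 0, 0, 0, 0], [5, 0, 0, 0, 0, 0, 0]])

```text
time_s: 19.0
tcp_pos: [0.5439, 0.236, 0.0477]
ee_rot: [[-1.0, 0.001, 0.004], [0.001, 1.0, 0.004], [-0.004, 0.004, -1.0]]
wrist_force: [-2.5, 7.2, 4.6]
gripper_width: 0.148
gripper_force: 30.0
```

>>> arm_command(motion=[[40, 0, 1, 0, 0, 0, 0], [40, 0, 0, 0, 0, 0, 0], [40, 0, 0, 0, 0, 0, 0], [40, 0, 0, -35, 0, 0, 0], [40, 0, 0, -45, 0, 0, 0], [40, 0, 0, -10, 0, 0, 0], [40, 0, 0, 0, 0, 0, 0], [40, 0, 0, 0, 0, 0, 0]])

```text
time_s: 19.8
tcp_pos: [0.542, 0.2342, 0.1352]
ee_rot: [[-1.0, 0.002, -0.002], [0.002, 1.0, -0.001], [0.002, -0.001, -1.0]]
wrist_force: [-0.2, -0.3, 0.1]
gripper_width: 0.459
gripper_force: 0.0
```

```bash
python3 - <<'E'
from h import *
m=camera_model('wrist');im=capture('wrist').astype(int)
k=(im[...,0]>130)&(im[...,1]<60)&(im[...,2]<60); k[:150]=0; k[300:]=0; k[:,:200]=0;k[:,400:]=0
rc=np.argwhere(k);print(len(rc),rc.mean(0),ray(m,rc.mean(0),.05))
g=(im[...,0]>120)&(im[...,0]-im[...,2]>70)&(im[...,1]>70);g[:150]=0;g[250:]=0
r=np.argwhere(g);print(len(r),[ray(m,(r[:,0].mean(),c),.029).round(4) for c in np.percentile(r[:,1],[1,99])])
print(sense()['wrist_force'])
E
```

```text
164 [226.53658537 289.56097561] [0.54771066 0.23566051 0.05      ]
386 [array([0.545, 0.202, 0.029]), array([0.5451, 0.2678, 0.029 ])]
[-0.10578784 -0.5902256   0.39157541]
```

Both checks put the gate shut: the knob is at y 0.2357 against a holder centre of 0.2355, and the gate's centre is at 0.235.

```bash
python3 -c "
from station import *
print(finish_job())"
```

```text
the job is handed in; nothing more can be done
None
```

I loaded the largest charcoal block and handed the job in at about 20 s. By my camera checks the block is against the back stop and the gate is shut to within about 1 mm, and I never touched the reel or dish; `finish_job` returned no verdict.

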